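# Defrost and air the pastry case

### The job

The chilled pastry case on the bar needs defrosting: take the orange reset pin out of its stand, press the small red recessed button in the white control box all the way down with the pin's steel tip and hold it down for a moment, then put the pin back upright in its stand and let go of it. Then raise the case's clear lid by its blue bar handle to 45 degrees (give or take 5) so the damp air gets out, and finish while the gripper is still holding it steady at that angle, because the lid falls shut when let go. Press the button only with the pin, and leave the mug, bottle and can where they stand.

Things in the scene. Friction and masses are not known exactly. Their poses are not given: they have to be found in the camera images.
- case: Fixed open-topped chilled pastry case, brushed aluminium, 220 (x) x 300 (y) x 100 mm high, with pastries inside. Origin: centre of its underside. Its -x side is the front, towards the robot; its z is up.
- lid (a joint): Hinge of the clear lid (steel frame, 220 x 300 x 10 mm, 0.36 to 0.59 kg), in rad: 0 shut (level), grows as the front edge rises, 0.785 = 45 degrees, stop at 1.4. No spring and almost no friction: it falls shut by its weight (2 to 3 N of lift at the bar holds it).
- lid_hinge (a point): Middle of the lid's hinge line, which runs along the case's y axis on its rear (+x) rim, 105 mm above the counter and 110 mm behind the case's centre. Does not move with the lid.
- lid_bar (a point): Middle of the lid's blue round handle bar. Moves with the lid. The bar is 12 mm thick, 150 mm long along the case's y axis, lies in the plane of the lid 50 mm in front of its front edge (270 mm from the hinge line), so with the lid shut it is 105 mm above the counter with free space all round it: 44 mm to the front wall of the case and lid, two 12 mm side arms at its ends. Being round, it turns between the fingers of a gripper which stays upright as the lid rises.
- control_box: Fixed white control box, 100 (x) x 80 (y) x 60 mm high, with a dark display on its top (+x half) and a yellow square frame round the button's recess. Origin: centre of its underside.
- recess (a point): Centre of the mouth of the round recess in the control box's flat top, 60 mm above the counter and 18 mm from the box's centre towards its -x side. The hole is 16 mm wide and vertical; the red button (13.6 mm wide) lies 10 mm below the mouth.
- button (a joint): Travel of the red spring button, m: 0 released, 0.004 fully down. It moves straight down; needs 0.8 N to start and 4 N to be fully down, and springs back.
- pin: Loose reset pin, 115 mm long, 70 to 120 g, at the start upright in its stand. Origin: tip of the pin; its z axis runs up along the pin. Steel pin 6 mm thick up to z = 40 mm, orange collar 30 mm wide from 40 to 45 mm, orange round grip 22 mm thick from 45 to 115 mm.
- stand: Fixed wooden block, 70 x 70 x 50 mm high, with a vertical 13 mm hole right through its middle. Origin: centre of its underside. The pin's collar rests on its top, so that the seated pin's tip is 10 mm above the stand's underside.
- stand_hole (a point): Centre of the mouth of the stand's hole, on its top, 50 mm above the counter.
- mug: Bystander: loose white cup, 76 mm wide, 85 mm high. Origin: centre of its underside.
- bottle: Bystander: loose clear water bottle, 64 mm wide, 170 mm high. Origin: centre of its underside.
- can: Bystander: loose red drinks can, 66 mm wide, 115 mm high. Origin: centre of its underside.
Not all that is in view belongs to the job. Of the things that look like the stand, the smallest one is meant.

How it is judged:
On the way, in this order (a step that is already met when the one before it is completed fails the run):
1. the button is held down with the pin (value of joint button above 0.003 m and contact force between pin and button above 0.5 N), for 0.2 s.
2. the pin is back in its stand, upright and let go, and the button is out (horizontal distance between pin and stand_hole below 0.008 m and z of pin in the frame of stand between 0.005 and 0.014 m and angle between pin's own z axis and vertical below 0.1 rad and contact force between the fingers and pin below 0.1 N and value of joint button below 0.001 m), for 0.2 s.
3. the gripper holds the lid at 45 degrees (value of joint lid between 0.68 and 0.89 rad and contact force between the fingers and lid above 0.3 N), for 0.3 s.
At the end, for the whole second after the job is handed in: The lid stands still at 45 degrees (39 to 51), held by the gripper's fingers alone; the pin is upright in its stand, let go, collar resting on top (within 4 mm), within 8 mm of the hole's centre; the button is out; mug, bottle and can stand upright within 30 mm of where they began (all of step 2 and all of step 3 and velocity of joint lid between -0.1 and 0.1 rad/s and contact force between each of pin, mug, bottle, can and lid below 0.1 N and distance of each of mug, bottle, can from where it was at the start of the episode below 0.03 m and angle between each of mug, bottle, can's own z axis and vertical below 0.2 rad); the arm keeps its last pose, push and grip.
It fails at once if the button is pressed with the gripper instead of the pin (contact force between the fingers and button above 0.5 N).
It fails at once if the mug is knocked over or pushed away (distance of mug from where it was at the start of the episode above 0.03 m or angle between mug's own z axis and vertical above 0.35 rad).
It fails at once if the bottle is knocked over or pushed away (distance of bottle from where it was at the start of the episode above 0.03 m or angle between bottle's own z axis and vertical above 0.35 rad).
It fails at once if the can is knocked over or pushed away (distance of can from where it was at the start of the episode above 0.03 m or angle between can's own z axis and vertical above 0.35 rad).
It also fails if it takes over 61 s, if anything falls off the work surface, if the arm or the gripper's body presses on something with over 40 N, if the wrist force passes 120 N, or if a joint passes its speed limit or range.

### The arm

A 6-joint arm with a two-finger parallel gripper is mounted at the origin on the work surface. World frame = base frame: x ahead of the robot, y to its left, z up, the work surface at z = 0. Lengths are in m, angles in rad, forces in N, time in s.
With the tool pointing down it reaches from about 0.275 to 0.75 m from the base axis. Payload 10.2 kg.
Tool frame: the origin (TCP) lies midway between the tips of the shut fingers; the grasp point (between the pads) lies 19 mm behind it (env.hold_point_z is the distance from the TCP to the grasp point, in m); x points along the fingers, z is the direction in which the jaws open and shut, and the axes are right-handed (so a half turn about x gives the same grasp; the last joint's range is limited). The gripper opens to 85 mm and grips with 20 to 120 N. Pads are 22 mm wide; open, the fingers measure 114 mm over their backs; the gripper's body (76 mm by 85 mm) begins 54 mm behind the grasp point. The pads swing forward as they close: fully open they stand 13 mm farther back than shut.
Start: joints at [-1.416, 0.313, 1.498, -0, 1.331, -0.223], TCP at [0.194, -0.488, 0.231] pointing down, gripper open.
Joint ranges: [-2.94, 2.94], [-0.97, 2.17], [0.19, 2.56], [-1.23, 4.37], [0.02, 3.11], [-2.88, 2.88]. Speed limits (rad/s): [2.39, 2.39, 3.01, 3.14, 3.14, 3.14].

### API

Orientations are given as a unit quaternion [x, y, z, w].
In Python, from bench import env, kinematics, monitor, eyes, job gives the robot as it stands. The module is installed in compiled form; this text tells all that it offers. Calls block until the motion is done:
- env.reach(position, orientation): joint-space move of the TCP to a pose.
- env.movel(position, velocity=0.15, frame=None, guard=None): straight line of the TCP; frame=None keeps the orientation; velocity is the mean speed in m/s. With guard (N) it stops when the force on the tool has changed by that much, and returns True; else False.
- env.set_joints(angles): joint-space move.
- env.release() and env.close_gripper(effort=None): open the fingers fully, or close them until they stop; effort is the grip in N (None keeps the last).
- env.hold(seconds).
- kinematics.ik(position, orientation): joint angles nearest the present ones, or None.
- monitor.sense(): the state.
- eyes.grab_frame(name): name is "side" or "top"; returns a dict with "frame" (400x640x3 uint8, red, green, blue), "mtx" (3x3 intrinsics, pixels), "view" (4x4, takes a point from world to camera coordinates). Camera axes: x right, y down, z forward; pixel columns grow to the right and rows downward; lengths in m; the calibration is good to about 2 mm. A picture is of the moment at which its call begins. There is no depth.
A pose or a line that the arm cannot do raises env.MotionError and nothing moves.
- job.hand_in(): hands the job in, once; it reports no verdict.
The state is a dict: "clock": time; "joints": joint angles; "qvel": joint speeds; "joint_efforts": joint torques, N m; "position": TCP position; "ee_rot": TCP orientation; "contact_force": force on the tool from outside, world axes, zero at the start; "ft_torque": the same for the moment, N m; "finger_gap": opening from 0.0 (shut) to 1.0 (fully open).
Only numpy, scipy, OpenCV 4.12 (cv2) and the standard library are available. Lean on these libraries where they do the work, as an engineer would, in place of code of your own. Each camera call takes 0.05 s, during which the arm holds its last target.

## Working session

There is one attempt and no reset: what is moved stays moved. The work goes in short steps, each a Python script; the robot and the scene stay as the last script left them, time stands still between calls to the robot, and variables do not carry over. Pictures are saved under pics/ and viewed, and the job is handed in when it is done.

```bash
mkdir -p pics; python3 - <<'E'
from bench import env, kinematics, monitor, eyes, job
import cv2
s=monitor.sense(); print(s['clock'],s['position'],s['ee_rot'],s['finger_gap'])
for n in('side','top'):
    f=eyes.grab_frame(n); cv2.imwrite(f'pics/{n}0.png',f['frame'][:,:,::-1]); print(n,f['mtx'],f['view'])
E
```

```text
0.0 [ 0.19361543 -0.48773005  0.23075519] [ 0.3975276   0.58529714 -0.39690172  0.58469487] 0.9978503016447646
side [[376.85085843   0.         316.10045991]
 [  0.         376.85085843 199.57152711]
 [  0.           0.           1.        ]] [[-0.73273336 -0.68048775  0.00618411  0.32775752]
 [-0.49590228  0.52770874 -0.68964078  0.35185665]
 [ 0.4660287  -0.50838952 -0.72412523  0.82653416]
 [ 0.          0.          0.          1.        ]]
top [[476.41354978   0.         321.70188347]
 [  0.         476.41354978 201.47796344]
 [  0.           0.           1.        ]] [[-7.52643218e-03 -9.99969889e-01 -1.89063998e-03 -7.63503440e-02]
 [-9.80242746e-01  7.75164201e-03 -1.97646328e-01  5.54763466e-01]
 [ 1.97655032e-01  3.65714443e-04 -9.80271572e-01  1.61029103e+00]
 [ 0.00000000e+00  0.00000000e+00  0.00000000e+00  1.00000000e+00]]
```

View pics/side0.png

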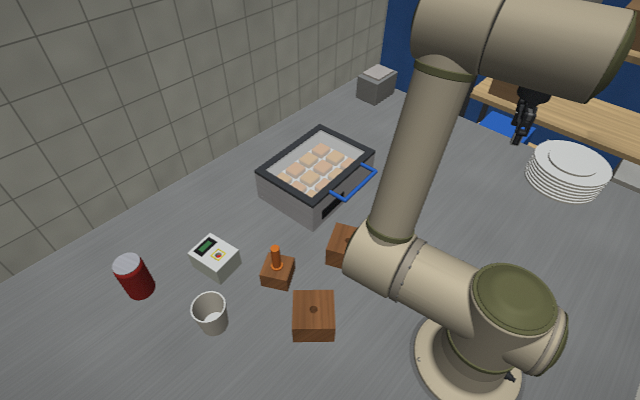

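View pics/top0.png

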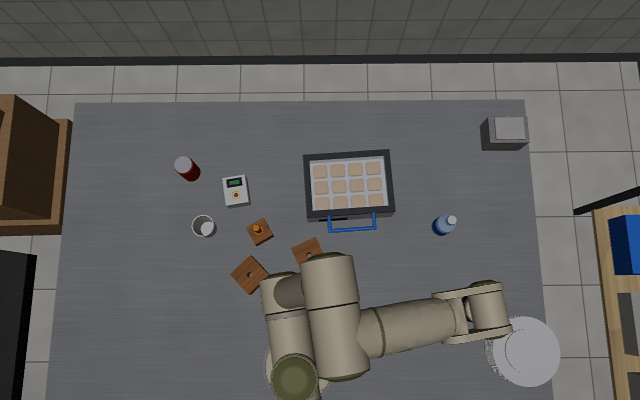

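Three wooden blocks could be the stand in the top view: (259,231) holding the orange pin, (250,274), which is larger and empty, and (308,250), also larger and empty. The one at (259,231) is the smallest. I'll check it in close crops.

```bash
python3 - <<'E'
import cv2,numpy as np
t=cv2.imread('pics/top0.png'); s=cv2.imread('pics/side0.png')
a=cv2.resize(t[140:300,160:320],None,fx=5,fy=5,interpolation=cv2.INTER_CUBIC)
cv2.imwrite('pics/ct1.png',a[:600])   # rows140-260
a=cv2.resize(t[140:240,290:410],None,fx=6,fy=6,interpolation=cv2.INTER_CUBIC);cv2.imwrite('pics/ct2.png',a)
a=cv2.resize(s[220:340,180:340],None,fx=5,fy=5,interpolation=cv2.INTER_CUBIC);cv2.imwrite('pics/cs1.png',a)
a=cv2.resize(s[115:235,245:405],None,fx=5,fy=5,interpolation=cv2.INTER_CUBIC);cv2.imwrite('pics/cs2.png',a)
E
```

```text
(no output)
```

View pics/ct1.png

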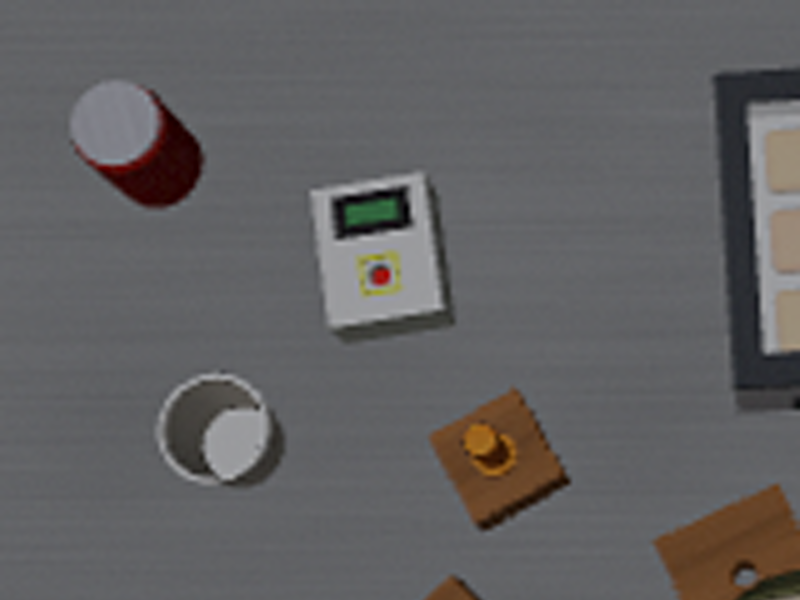

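View pics/cs1.png

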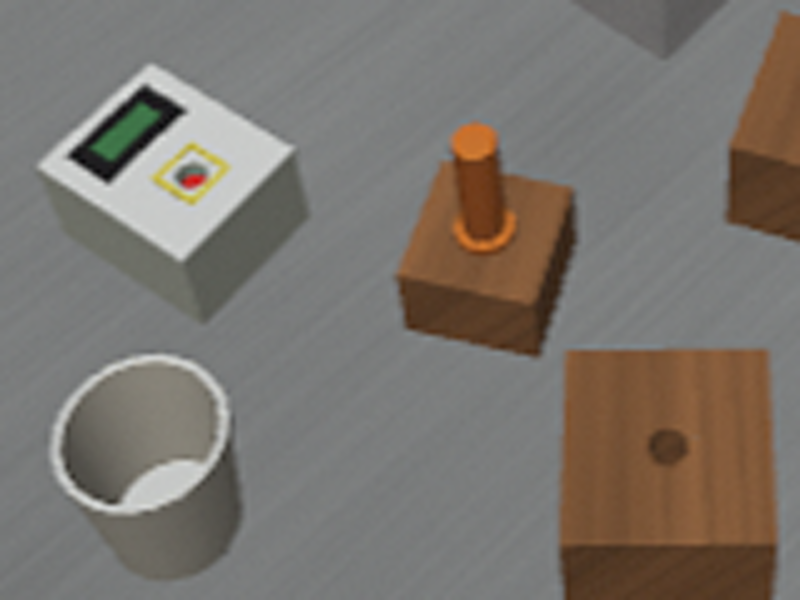

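View pics/ct2.png

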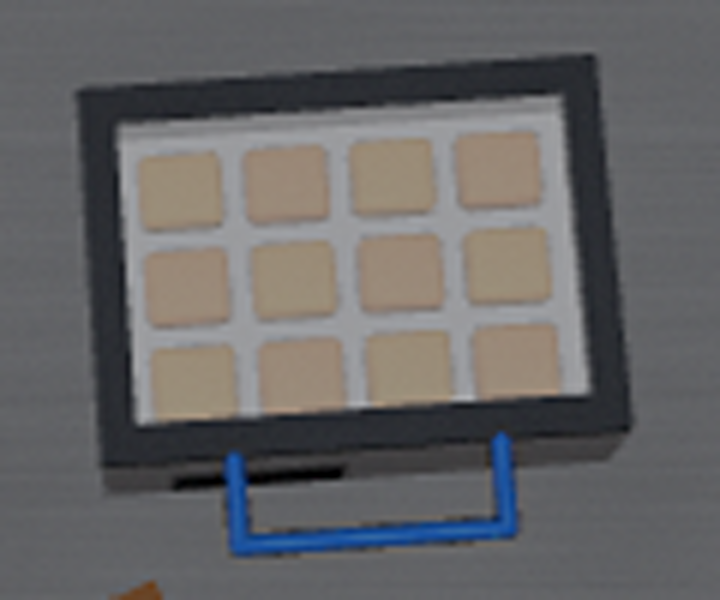

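View pics/cs2.png

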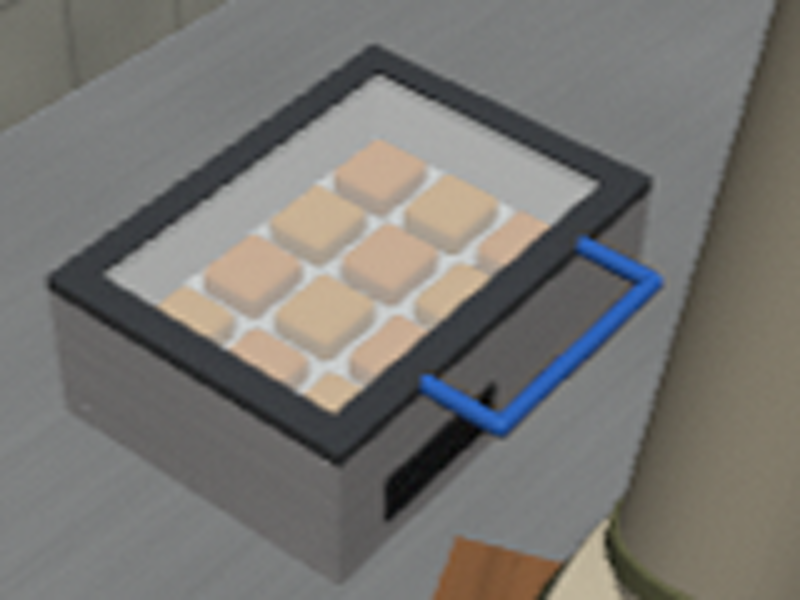

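The crops confirm it: the smallest block holds the pin, and its cap is at top px ~(256,228). The recess and red button are at top px ~(236,195). The blue bar runs from about (330,231) to (376,228). Next I'll fit each object's pose (x, y, yaw) from both views.

```bash
cat > h.py <<'E'
import numpy as np
from scipy.optimize import least_squares
K={'t':np.array([[476.41354978,0,321.70188347],[0,476.41354978,201.47796344],[0,0,1]]),'s':np.array([[376.85085843,0,316.10045991],[0,376.85085843,199.57152711],[0,0,1]])}
V={'s':np.array([[-0.73273336,-0.68048775,0.00618411,0.32775752],[-0.49590228,0.52770874,-0.68964078,0.35185665],[0.4660287,-0.50838952,-0.72412523,0.82653416]]),
't':np.array([[-7.52643218e-03,-9.99969889e-01,-1.89063998e-03,-7.63503440e-02],[-9.80242746e-01,7.75164201e-03,-1.97646328e-01,5.54763466e-01],[1.97655032e-01,3.65714443e-04,-9.80271572e-01,1.61029103e+00]])}
def proj(c,p):
    q=V[c]@np.append(p,1); q=K[c]@q; return q[:2]/q[2]
def full(px,off,f): return (np.array(px)+.5)/f-.5+np.array(off)
def onplane(c,px,z):
    d=V[c][:,:3].T@np.linalg.inv(K[c])@np.array([px[0],px[1],1]); o=-V[c][:,:3].T@V[c][:,3]
    return o+d*(z-o[2])/d[2]
def fit(obs,x0):
    # obs: (cam,px,local xyz)
    def r(x):
        c,s=np.cos(x[2]),np.sin(x[2])
        return np.concatenate([proj(k,[x[0]+c*l[0]-s*l[1],x[1]+s*l[0]+c*l[1],l[2]])-p for k,p,l in obs])
    o=least_squares(r,x0); return o.x,np.round(o.fun.reshape(-1,2),1)
def pt(obs):
    o=least_squares(lambda x:np.concatenate([proj(k,x)-p for k,p in obs]),[.4,0,.1]); return o.x,np.round(o.fun,2)
E
python3 - <<'E'
from h import *
T=lambda *p:full(p,(160,140),5); T2=lambda *p:full(p,(290,140),6)
S=lambda *p:full(p,(180,220),5); S2=lambda *p:full(p,(245,115),5)
# box: top image up=+x left=+y
C=lambda a,b,z:[np.array([a,b,z]),np.array([a,-b,z]),np.array([-a,-b,z]),np.array([-a,b,z])]
def mk(tp,sp,loc): return [('t',p,l) for p,l in zip(tp,loc)]+[('s',p,l) for p,l in zip(sp,loc)]
def go(n,o,x0):
    x,r=fit(o,x0); print(n,np.round(x,4)); print(r.tolist()); return x
# side view: +x -> left-up?? project to order
bt=[T(310,190),T(426,172),T(444,307),T(331,329)]
bs={'T':S(152,63),'R':S(296,152),'B':S(184,262),'L':S(38,168)}
for i,p in enumerate(bt):
    w=onplane('t',p,.06); print(np.round(w,4),proj('s',w))
print({k:v for k,v in bs.items()})
print('recess t',onplane('t',T(379,274),.06),'s',onplane('s',S(191,173),.06),pt([('t',T(379,274)),('s',S(191,173))]))
print('pin top t',onplane('t',T(481,439),.125),'s',onplane('s',S(475,140),.125),pt([('t',T(481,439)),('s',S(475,140))]))
st=[T(515,389),T(566,478),T(482,520),T(430,437)]
for p in st:
    w=onplane('t',p,.05); print('stand',np.round(w,4),proj('s',w))
print([S(*p) for p in((443,160),(573,188),(533,304),(397,275))])
print('bar L',onplane('t',T2(240,547),.105),'s',onplane('s',S2(500,428),.105))
print('bar R',onplane('t',T2(514,528),.105),'s',onplane('s',S2(658,282),.105))
lt=[T2(78,92),T2(595,55),T2(632,428),T2(105,467)]
for p in lt:
    w=onplane('t',p,.11); print('lid',np.round(w,4),proj('s',w))
print([S2(*p) for p in((373,45),(650,183),(340,463),(50,283))])
for n,p,z in(('can',T(115,122),.115),('mug',T(214,430),.085)): print(n,onplane('t',p,z))
E
```

```text
[0.6418 0.2714 0.06  ] [185.66342386 253.61558823]
[0.6542 0.1899 0.06  ] [209.47415835 232.3625744 ]
[0.5569 0.175  0.06  ] [237.44496014 249.6183309 ]
[0.5419 0.2534 0.06  ] [215.79854596 272.4776476 ]
{'T': array([210. , 232.2]), 'R': array([238.8, 250. ]), 'B': array([216.4, 272. ]), 'L': array([187.2, 253.2])}
recess t [0.58085083 0.22103141 0.06      ] s [0.58172332 0.21751572 0.06      ] (array([0.57892043, 0.21929646, 0.06471179]), array([ 0.24,  0.25, -0.24, -0.04]))
pin top t [0.45426598 0.13822595 0.125     ] s [0.45433917 0.13577105 0.125     ] (array([0.45309549, 0.137256  , 0.12779155]), array([ 0.17,  0.23, -0.19, -0.04]))
stand [0.5003 0.1258 0.05  ] [267.37694557 252.8502916 ]
stand [0.4376 0.0894 0.05  ] [294.88930402 258.17852955]
stand [0.4089 0.147  0.05  ] [286.34441946 279.47730652]
stand [0.4669 0.1842 0.05  ] [258.63278024 275.0067878 ]
[array([268.2, 251.6]), array([294.2, 257.2]), array([286.2, 280.4]), array([259. , 274.6])]
bar L [ 0.44395276 -0.10628121  0.105     ] s [ 0.44452252 -0.10861192  0.105     ]
bar R [ 0.45345556 -0.25945805  0.105     ] s [ 0.45271651 -0.26133809  0.105     ]
lid [ 0.7074 -0.016   0.11  ] [253.90624047 170.65571618]
lid [ 0.7271 -0.3137  0.11  ] [318.85690832 123.87148764]
lid [ 0.5088 -0.3267  0.11  ] [374.41577796 150.83725214]
lid [ 0.4889 -0.0312  0.11  ] [312.82321488 206.06888363]
[array([319.2, 123.6]), array([374.6, 151.2]), array([312.6, 207.2]), array([254.6, 171.2])]
can [0.67680897 0.39470475 0.115     ]
mug [0.46772674 0.3255371  0.085     ]
```

```bash
python3 - <<'E'
from h import *
T=lambda *p:full(p,(160,140),5); T2=lambda *p:full(p,(290,140),6)
S=lambda *p:full(p,(180,220),5); S2=lambda *p:full(p,(245,115),5)
C=lambda a,b,z:[np.array([a,b,z]),np.array([a,-b,z]),np.array([-a,-b,z]),np.array([-a,b,z])]
def mk(tp,sp,loc): return [('t',p,l) for p,l in zip(tp,loc)]+[('s',p,l) for p,l in zip(sp,loc)]
def go(n,o,x0):
    x,r=fit(o,x0); print(n,np.round(x,4),'rms',np.sqrt((r**2).mean()),r.tolist()); return x
W=lambda x,l:np.round([x[0]+np.cos(x[2])*l[0]-np.sin(x[2])*l[1],x[1]+np.sin(x[2])*l[0]+np.cos(x[2])*l[1]],4)
o=mk([T(310,190),T(426,172),T(444,307),T(331,329)],[S(38,168),S(152,63),S(296,152),S(184,262)],C(.05,.04,.06))
o+=[('t',T(379,274),np.array([-.018,0,.06])),('s',S(191,173),np.array([-.018,0,.06]))]
x=go('box',o,[.6,.22,.15]); print('recess',W(x,[-.018,0]))
o=mk([T(515,389),T(566,478),T(482,520),T(430,437)],[S(443,160),S(573,188),S(533,304),S(397,275)],C(.035,.035,.05))
o+=[('t',T(481,439),np.array([0,0,.125])),('s',S(475,140),np.array([0,0,.125]))]
go('stand',o,[.45,.137,.5])
o=mk([T2(78,92),T2(595,55),T2(632,428),T2(105,467)],[S2(50,283),S2(373,45),S2(650,183),S2(340,463)],C(.11,.15,.11))
L=[np.array([-.16,.07,.105]),np.array([-.16,-.07,.105])]
o+=mk([T2(240,547),T2(514,528)],[S2(500,428),S2(658,282)],L)
x=go('case',o,[.6,-.17,0]); print('bar',W(x,[-.16,0]),'hinge',W(x,[.11,0]))
from bench import monitor,env,kinematics
print(env.hold_point_z)
E
```

```text
box [0.598  0.2211 0.1621] rms 0.3872983346207417 [[0.8, 0.2], [0.1, 0.1], [0.4, 0.5], [0.2, -0.1], [-0.4, -0.0], [-0.4, 0.2], [-0.5, -0.3], [-0.4, 0.2], [0.8, 0.2], [0.1, 0.5]]
recess [0.5803 0.2182]
stand [ 0.454   0.1361 -1.0576] rms 0.44158804331639234 [[0.9, -0.4], [0.3, -0.9], [-0.7, 0.8], [0.1, -0.1], [-0.3, 0.2], [0.1, 0.0], [0.2, 0.4], [-0.3, 0.2], [0.6, 0.1], [0.0, 0.2]]
case [ 0.6076 -0.1722  0.0656] rms 0.8841191473249896 [[-0.2, -0.0], [0.3, -0.0], [0.7, 0.3], [-0.4, 0.3], [-0.9, -0.4], [-0.2, 0.1], [0.6, -0.6], [0.1, -0.6], [1.9, 0.2], [-2.1, 0.3], [1.3, -0.6], [-1.8, 1.5]]
bar [ 0.4479 -0.1827] hinge [ 0.7173 -0.1649]
0.0187
```

Both views agree to about 2 mm, and the sizes and heights fit the description. Pin is at (0.454,0.137), recess at about (0.581,0.219), bar at (0.448,-0.183) and hinge at (0.717,-0.165). Before moving I'll check IK for the whole plan.

```bash
cat >> h.py <<'E'
from scipy.spatial.transform import Rotation as R
def down(psi):
    x=np.array([0,0,-1.]); z=np.array([np.cos(psi),np.sin(psi),0]); y=np.cross(z,x)
    return R.from_matrix(np.c_[x,y,z]).as_quat()
PIN=np.array([.4543,.137]); REC=PIN+[.127,.0823]; BAR=np.array([.448,-.1827]); HIN=np.array([.7173,-.1649]); CY=.0656
E
python3 - <<'E'
from h import *
from bench import env,kinematics,monitor
s=monitor.sense(); print(R.from_quat(s['ee_rot']).as_matrix().round(2))
for psi in np.radians([-150,-120,-90,-60,-30,0,30,60,90,120,150,180]):
    a=kinematics.ik([*PIN,.086],down(psi)); b=kinematics.ik([*REC,.12],down(psi))
    print(round(np.degrees(psi)),None if a is None else a[[0,5]] if hasattr(a,'shape') else np.round(a,2), None if b is None else np.round(b,2))
for psi in (CY,CY+np.pi,CY-np.pi):
    for p in ([*BAR,.095],[*(HIN-.191*np.array([np.cos(CY),np.sin(CY)])),.286]):
        print(kinematics.ik(p,down(psi)))
E
```

```text
[[-0.    0.93  0.37]
 [ 0.    0.37 -0.93]
 [-1.    0.   -0.  ]]
-150 [0.0452711  2.66326498] [ 0.17  0.62  1.33 -0.    1.19  2.79]
-120 [0.0452711 2.1396662] [ 0.17  0.62  1.33 -0.    1.19  2.27]
-90 [0.0452711  1.61606742] [ 0.17  0.62  1.33 -0.    1.19  1.74]
-60 [0.0452711  1.09246865] [ 0.17  0.62  1.33 -0.    1.19  1.22]
-30 [0.0452711  0.56886987] [ 0.17  0.62  1.33 -0.    1.19  0.7 ]
0 [0.0452711 0.0452711] [ 0.17  0.62  1.33 -0.    1.19  0.17]
30 [ 0.0452711  -0.47832768] [ 0.17  0.62  1.33 -0.    1.19 -0.35]
60 [ 0.0452711  -1.00192645] [ 0.17  0.62  1.33 -0.    1.19 -0.87]
90 [ 0.0452711  -1.52552523] [ 0.17  0.62  1.33 -0.    1.19 -1.4 ]
120 [ 0.0452711  -2.04912401] [ 0.17  0.62  1.33 -0.    1.19 -1.92]
150 [ 0.0452711  -2.57272278] [ 0.17  0.62  1.33 -0.    1.19 -2.45]
180 None None
[-6.29978226e-01  3.84470762e-01  1.79033670e+00 -4.44089210e-16
  9.66785194e-01 -6.95578226e-01]
[-5.35718631e-01  3.50399523e-01  1.30444081e+00 -4.44089210e-16
  1.48675232e+00 -6.01318631e-01]
[-6.29978226e-01  3.84470762e-01  1.79033670e+00 -4.44089210e-16
  9.66785194e-01  2.44601443e+00]
[-5.35718631e-01  3.50399523e-01  1.30444081e+00 -4.44089210e-16
  1.48675232e+00  2.54027402e+00]
[-6.29978226e-01  3.84470762e-01  1.79033670e+00 -4.44089210e-16
  9.66785194e-01  2.44601443e+00]
[-5.35718631e-01  3.50399523e-01  1.30444081e+00 -4.44089210e-16
  1.48675232e+00  2.54027402e+00]
```

```bash
python3 - <<'E'
from h import *
from bench import env,kinematics,monitor,eyes
import cv2
q=down(np.pi/4)
p=monitor.sense()['position']; env.movel([p[0],p[1],.30],velocity=.3)
env.reach([*PIN,.24],q); env.movel([*PIN,.14],velocity=.15)
s=monitor.sense(); print(s['clock'],s['position'],s['contact_force'])
for n in('side','top'):
    f=eyes.grab_frame(n)['frame'][:,:,::-1]; cv2.imwrite(f'pics/{n}1.png',f)
c=cv2.imread('pics/side1.png')[150:310,180:380]; cv2.imwrite('pics/side1c.png',cv2.resize(c,None,fx=3.7,fy=3.7,interpolation=cv2.INTER_CUBIC))
E
```

```text
3.7083 [0.45480723 0.13692625 0.14075692] [ 1.09100243 -0.28448094  0.22008448]
```

View pics/side1c.png

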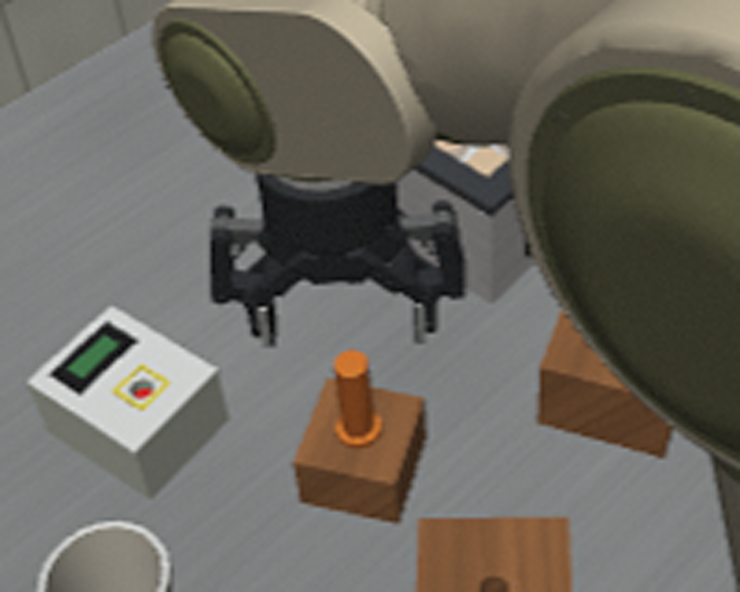

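The pin cap, at (352,362) in the crop, is within about 2 mm of the midpoint between the fingertips (265 and 420). I'll descend and grip.

```bash
python3 - <<'E'
from h import *
from bench import env,kinematics,monitor,eyes
import cv2
g=env.movel([*PIN,.083],velocity=.1,guard=10); print('guard',g)
env.close_gripper(60)
s=monitor.sense(); print(s['clock'],s['position'],s['contact_force'],s['finger_gap'])
env.movel([*PIN,.15],velocity=.12)
s=monitor.sense(); print(s['clock'],s['position'],s['contact_force'],s['finger_gap'])
for n,sl in(('side',np.s_[150:310,180:380]),('top',np.s_[140:300,160:360])):
    f=eyes.grab_frame(n)['frame'][:,:,::-1]; cv2.imwrite(f'pics/{n}2.png',f)
    cv2.imwrite(f'pics/{n}2c.png',cv2.resize(f[sl],None,fx=3.7,fy=3.7,interpolation=cv2.INTER_CUBIC))
E
```

```text
guard False
5.1333 [0.45441961 0.13699847 0.0832185 ] [-0.63140956 -0.83339942  3.22364799] 0.2473873753237114
5.8417 [0.45385135 0.13696047 0.14925291] [ 0.4317005   0.17010841 -1.00973121] 0.24254047376258472
```

View pics/side2c.png

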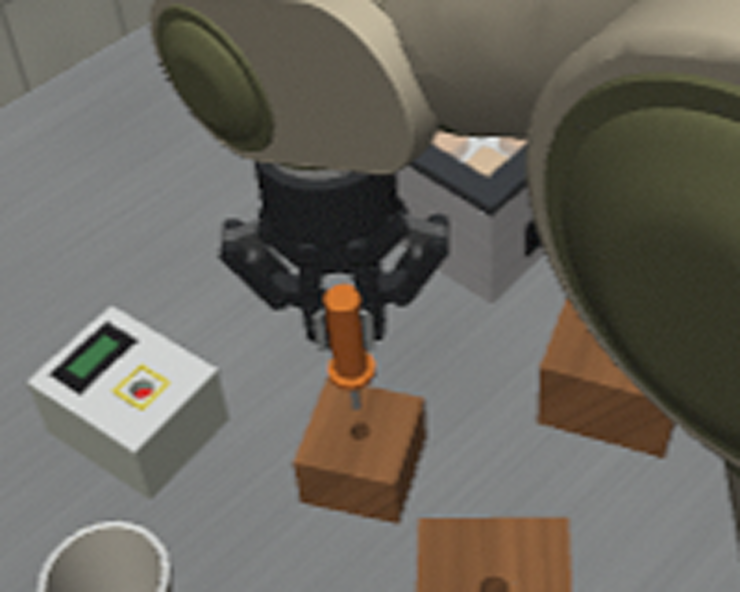

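View pics/top2c.png

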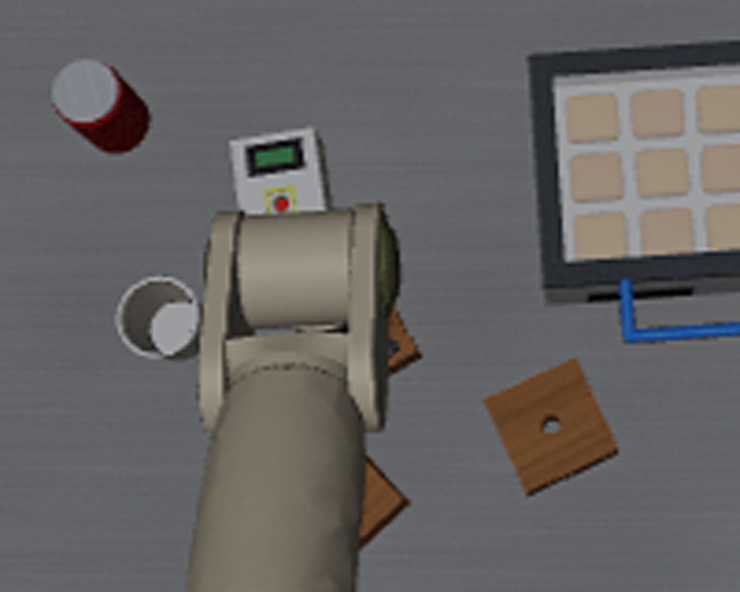

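```bash
python3 - <<'E'
from h import *
import cv2
f=cv2.imread('pics/side2.png')[220:280,250:310]; cv2.imwrite('pics/s2z.png',cv2.resize(f,None,fx=10,fy=10,interpolation=cv2.INTER_CUBIC))
P=lambda *p:full(p,(180,150),3.7)
print('hole',onplane('s',P(360,431),.05),'cap',onplane('s',P(343,298),.191),'collar',onplane('s',P(352,369),.1185),'tip',onplane('s',P(357,408),.076))
E
```

```text
hole [0.45323645 0.13644842 0.05      ] cap [0.45348373 0.13673589 0.191     ] collar [0.45416711 0.13603762 0.1185    ] tip [0.45376431 0.13618755 0.076     ]
```

View pics/s2z.png

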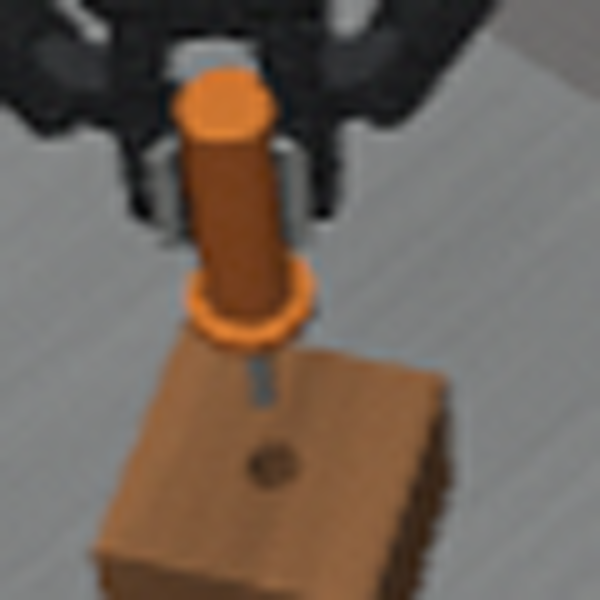

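The pin is held upright, with its axis within 1 mm of the hole in the side view. I'll go above the recess and check there.

```bash
python3 - <<'E'
from h import *
from bench import env,kinematics,monitor,eyes
import cv2
REC=np.array([.5818,.2188])
env.movel([*REC,.16],velocity=.15); env.movel([*REC,.140],velocity=.1)
s=monitor.sense(); print(s['clock'],s['position'],s['contact_force'],s['finger_gap'])
f=eyes.grab_frame('side')['frame'][:,:,::-1]; cv2.imwrite('pics/side3.png',f)
cv2.imwrite('pics/side3c.png',cv2.resize(f[200:280,180:260],None,fx=7.5,fy=7.5,interpolation=cv2.INTER_CUBIC))
for z in(.0665,.06): print(proj('s',[*REC,z])) 
E
```

```text
7.45 [0.5814861  0.21863107 0.13978941] [-0.32470489  0.37654018  0.31087914] 0.23830492057224995
[216.88479453 252.96648613]
[217.36395463 254.49140299]
```

View pics/side3c.png

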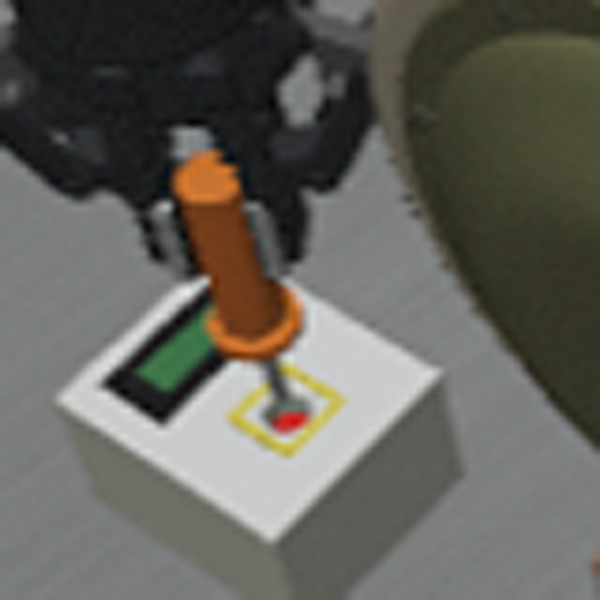

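The steel tip ends at crop (283,400). Projected down to the mouth it lands at (287,411), which is the centre of the yellow frame. Pressing now.

```bash
python3 - <<'E'
from h import *
from bench import env,kinematics,monitor,eyes
REC=np.array([.5818,.2188])
f0=monitor.sense()['contact_force'][2]
g=env.movel([*REC,.127],velocity=.05,guard=6); s=monitor.sense(); print(g,s['position'],s['contact_force'])
if not g:
    for z in np.arange(.1245,.1164,-.001):
        g=env.movel([*REC,z],velocity=.02,guard=12); s=monitor.sense(); print(g,s['position'][2].round(4),s['contact_force'].round(2))
        if g or s['contact_force'][2]-f0>7.5: break
    env.hold(.5); s=monitor.sense(); print(s['clock'],s['position'],s['contact_force'],s['finger_gap'])
E
```

```text
False [0.58170702 0.21876453 0.12669912] [ 1.05474636  0.13704975 -1.08916564]
False 0.1245 [ 1.12  0.33 -0.32]
False 0.1235 [ 0.06 -0.09 -0.29]
False 0.1226 [-0.59 -0.09  0.6 ]
False 0.1216 [-0.01 -0.27  0.67]
False 0.1206 [-0.76 -0.42  1.67]
False 0.1196 [-0.09  0.72  3.41]
False 0.119 [-1.23 -0.65  5.39]
False 0.1187 [-1.8   0.    9.91]
10.4333 [0.58214021 0.21886011 0.11871448] [-2.10614717  0.2580646  11.03451019] 0.241925902717445
```

The force curve is what the button should give: about 0.8 N at the start, and bottomed at 4–5 N after ~4 mm at the expected height. It was held at 11 N for over 0.5 s. I'll retract and return the pin.

```bash
python3 - <<'E'
from h import *
from bench import env,kinematics,monitor,eyes
import cv2
REC=np.array([.5818,.2188])
env.movel([*REC,.16],velocity=.1); env.movel([*PIN,.15],velocity=.15); env.hold(.2)
s=monitor.sense(); print(s['clock'],s['position'],s['contact_force'],s['finger_gap'])
f=eyes.grab_frame('side')['frame'][:,:,::-1]; cv2.imwrite('pics/side4.png',f)
cv2.imwrite('pics/s4z.png',cv2.resize(f[220:280,250:310],None,fx=10,fy=10,interpolation=cv2.INTER_CUBIC))
E
```

```text
12.3667 [0.4545427  0.13718532 0.14986598] [ 0.72214935 -0.01522183 -0.17593869] 0.2386654766448814
```

View pics/s4z.png

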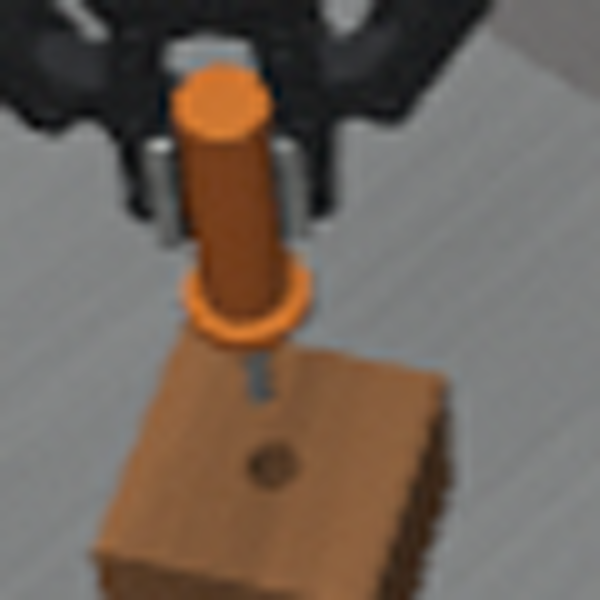

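The pin hasn't moved in the grip: the tip is at (262,400), in line with the hole at (272,466), the same as before. I'll insert it and release.

```bash
python3 - <<'E'
from h import *
from bench import env,kinematics,monitor,eyes
import cv2
env.movel([*PIN,.115],velocity=.12,guard=6)
g=env.movel([*PIN,.0835],velocity=.05,guard=6)
s=monitor.sense(); print(g,s['clock'],s['position'],s['contact_force'],s['finger_gap'])
if s['position'][2]<.088:
    env.release(); env.hold(.2)
    s=monitor.sense(); print(s['clock'],s['finger_gap'])
    env.movel([*PIN,.20],velocity=.12); env.hold(.1)
f=eyes.grab_frame('side')['frame'][:,:,::-1]; cv2.imwrite('pics/side5.png',f)
cv2.imwrite('pics/s5z.png',cv2.resize(f[200:300,240:340],None,fx=6,fy=6,interpolation=cv2.INTER_CUBIC))
E
```

```text
True 13.4917 [0.45379639 0.13696593 0.08323542] [-0.56771596 -0.42800477  5.83300637] 0.24230385599332485
14.3333 0.9987184251289649
```

View pics/s5z.png

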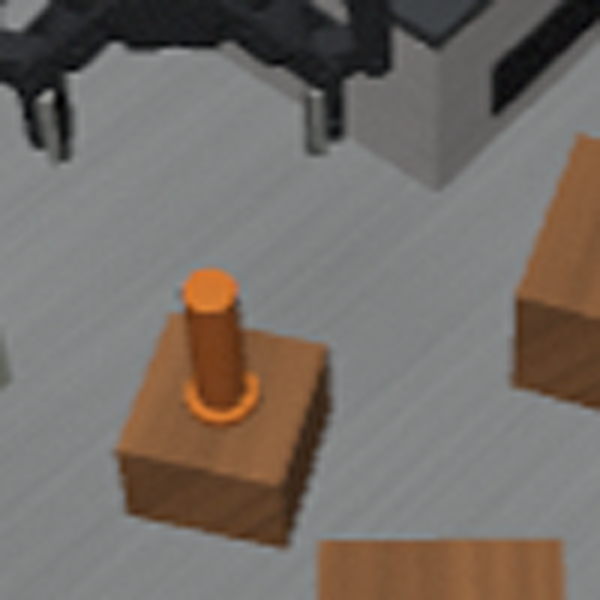

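The pin is seated and upright, with its cap at (275,248), the same pixel as at the start. Now the lid bar. The open fingers measure 57 mm from centre to back and the lid edge is only 50 mm behind the bar, so I'll approach 9 mm to the front and a little high.

```bash
python3 - <<'E'
from h import *
from bench import env,kinematics,monitor,eyes
import cv2
n=np.array([np.cos(CY),np.sin(CY)]); A=BAR-.009*n
env.reach([*A,.2],down(CY)); env.movel([*A,.13],velocity=.15); env.hold(.2)
s=monitor.sense(); print(s['clock'],s['position'],s['contact_force'],s['finger_gap'])
for k,sl in(('side',np.s_[110:230,250:410]),('top',np.s_[140:260,280:440])):
    f=eyes.grab_frame(k)['frame'][:,:,::-1]; cv2.imwrite(f'pics/{k}6.png',f)
    cv2.imwrite(f'pics/{k}6c.png',cv2.resize(f[sl],None,fx=5,fy=5,interpolation=cv2.INTER_CUBIC))
E
```

```text
17.6417 [ 0.43943155 -0.18345842  0.13088011] [0.37333633 0.06853591 0.71553337] 0.9986088797617116
```

View pics/side6c.png

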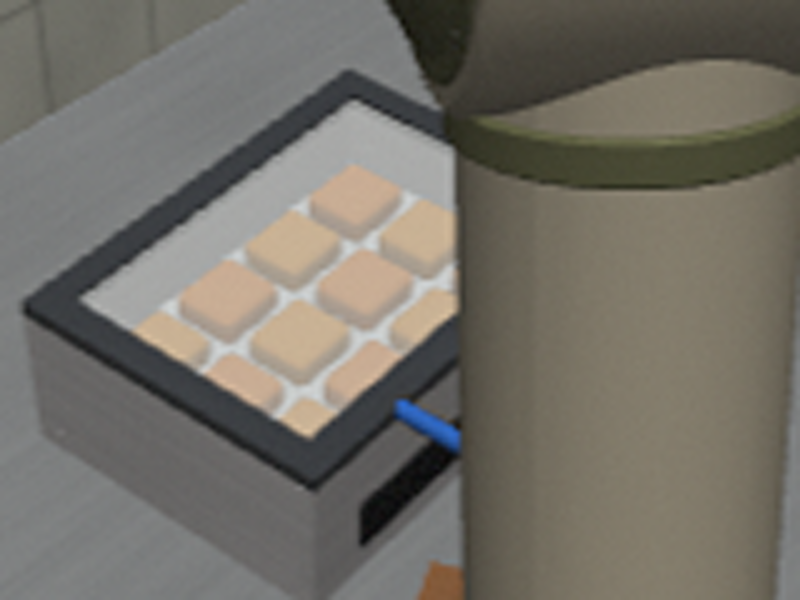

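View pics/top6c.png

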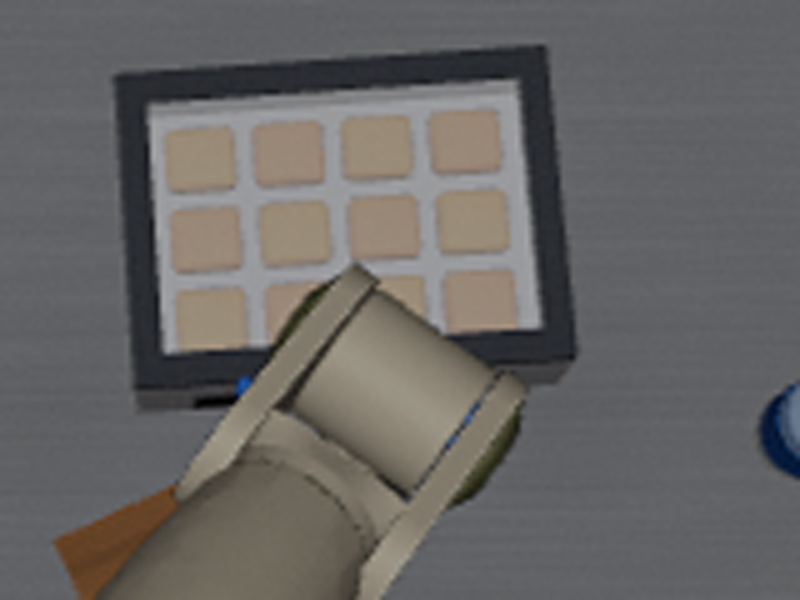

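The arm hides the bar in both views, so I'll rely on the fit. I'll descend with a guard, close lightly, check the gap, then recentre and close properly.

```bash
python3 - <<'E'
from h import *
from bench import env,kinematics,monitor,eyes
n=np.array([np.cos(CY),np.sin(CY)]); A=BAR-.009*n
def p(t): s=monitor.sense(); print(t,round(s['clock'],2),s['position'].round(4),s['contact_force'].round(2),round(s['finger_gap'],3)); return s
g=env.movel([*A,.098],velocity=.08,guard=5); s=p(('down',g))
if not g:
    env.close_gripper(20); p('closed')
    env.hold(.2); p('held')
E
```

```text
('down', False) 18.29 [ 0.4391 -0.1834  0.0982] [-0.65 -0.46  0.24] 1.005
closed 19.07 [ 0.446  -0.1832  0.1004] [37.22 12.96 -2.6 ] 0.176
held 19.27 [ 0.446  -0.1832  0.1004] [37.52 13.2  -3.12] 0.172
```

The fingers closed on the bar, and it pulled the arm about 7 mm towards +x, as it should. I'll recentre to drop the side load, set the depth, and grip firmly.

```bash
python3 - <<'E'
from h import *
from bench import env,kinematics,monitor,eyes
n=np.array([np.cos(CY),np.sin(CY)])
def p(t): s=monitor.sense(); print(t,round(s['clock'],2),s['position'].round(4),s['contact_force'].round(2),round(s['finger_gap'],3)); return s
for d in (-.005,-.002,0.):
    env.movel([*(BAR+d*n),.098],velocity=.05); p(d)
env.movel([*BAR,.090],velocity=.05); p('down')
env.close_gripper(70); env.hold(.1); p('grip')
E
```

```text
-0.005 19.52 [ 0.448  -0.183   0.0996] [26.66  8.48 -2.16] 0.128
-0.002 19.77 [ 0.4482 -0.1829  0.099 ] [11.14  3.25  1.49] 0.125
0.0 20.02 [ 0.4484 -0.1828  0.099 ] [-2.48  1.86  9.97] 0.126
down 20.32 [ 0.4485 -0.1838  0.0923] [-7.61 -1.27 23.11] 0.13
grip 20.64 [ 0.4485 -0.1838  0.0925] [-8.39  0.52 25.2 ] 0.112
```

Firm grip on the bar. Now I'll raise it along the arc.

```bash
python3 - <<'E'
from h import *
from bench import env,kinematics,monitor,eyes
import cv2
n=np.array([np.cos(CY),np.sin(CY)])
B=BAR; z0=.0928
def p(t): s=monitor.sense(); print(t,round(s['clock'],2),s['position'].round(4),s['contact_force'].round(2),round(s['finger_gap'],3)); return s
for th in np.radians([0,5,10,15,20,25,30,35,40,45]):
    env.movel([*(B+.27*(1-np.cos(th))*n),z0+.27*np.sin(th)],velocity=.05)
    s=p(round(np.degrees(th)))
    if np.abs(s['contact_force']).max()>35: print('STOP'); break
env.hold(.5); p('hold')
for k in('side','top'):
    f=eyes.grab_frame(k)['frame'][:,:,::-1]; cv2.imwrite(f'pics/{k}7.png',f)
E
```

```text
0 20.89 [ 0.4484 -0.1837  0.0931] [ 0.49 -6.76 -1.43] 0.107
5 21.52 [ 0.4494 -0.1836  0.1164] [ 1.33 -6.49 -2.45] 0.109
10 22.14 [ 0.4522 -0.1834  0.1395] [ 1.23 -7.54 -3.36] 0.112
15 22.77 [ 0.4571 -0.1832  0.1625] [ 0.26 -6.98 -3.04] 0.11
20 23.39 [ 0.4638 -0.1827  0.1849] [-2.46 -7.49 -2.79] 0.108
25 24.02 [ 0.4724 -0.1822  0.2067] [-4.25 -7.22  0.2 ] 0.109
30 24.64 [ 0.4828 -0.1815  0.2277] [-8.29 -6.35  2.58] 0.103
35 25.27 [ 0.4951 -0.1808  0.248 ] [-10.18  -6.57   7.21] 0.105
40 25.89 [ 0.5091 -0.1799  0.2672] [-14.38  -6.5   10.72] 0.108
45 26.52 [ 0.5249 -0.1791  0.2853] [-17.27  -6.59  13.13] 0.106
hold 27.02 [ 0.5248 -0.1791  0.2853] [-17.1   -5.87  14.2 ] 0.106
```

View pics/side7.png

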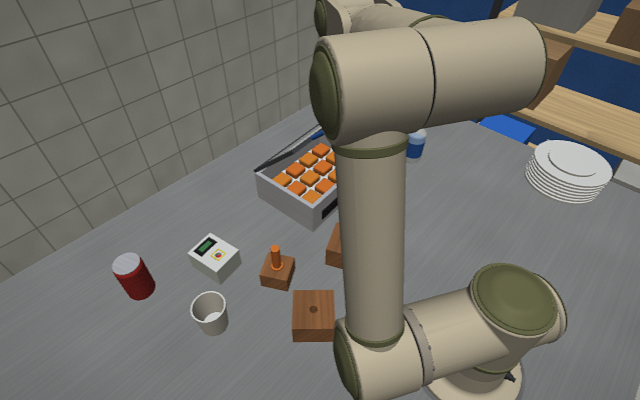

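View pics/top7.png

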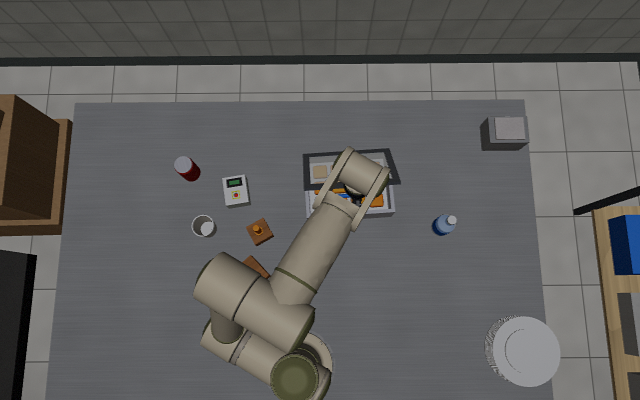

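The lid is up and the bystanders haven't moved: can (188,168), mug (203,226) and bottle (444,225) are as at the start. I'll measure the lid angle in the image. There is some leftover radial load on the hinge, which I'll ease off.

```bash
python3 - <<'E'
import cv2
t=cv2.imread('pics/top7.png')[140:240,290:410]; cv2.imwrite('pics/t7z.png',cv2.resize(t,None,fx=6,fy=6,interpolation=cv2.INTER_CUBIC))
t=cv2.imread('pics/side7.png')[110:230,245:345]; cv2.imwrite('pics/s7z.png',cv2.resize(t,None,fx=5,fy=5,interpolation=cv2.INTER_CUBIC))
from h import *
c=np.array([.6076,-.1722]); n=np.array([np.cos(CY),np.sin(CY)]); m=np.array([-n[1],n[0]])
for a in(39,42,45,48,51):
    th=np.radians(a); o=[]
    for r,z in((.22,.005),(.22,-.005)):
      for y in(.15,-.15):
        h=c+.11*n+y*m; 
        x=h-n*(r*np.cos(th)-z*-np.sin(th)*-1*-1) if 0 else h-n*(r*np.cos(th)-z*np.sin(th))
        P=[*x,.105+r*np.sin(th)+z*np.cos(th)]
        o+=[((proj('t',P)-[290,140]+.5)*6-.5).round(0).tolist(),((proj('s',P)-[245,110]+.5)*5-.5).round(0).tolist()]
    print(a,'topL',o[0],o[4],'topR',o[2],o[6],'side +y',o[1],o[5])
E
```

```text
39 topL [87.0, 325.0] [88.0, 340.0] topR [666.0, 284.0] [665.0, 299.0] side +y [257.0, 242.0] [268.0, 260.0]
42 topL [85.0, 307.0] [87.0, 323.0] topR [667.0, 265.0] [666.0, 281.0] side +y [245.0, 222.0] [256.0, 240.0]
45 topL [84.0, 288.0] [85.0, 305.0] topR [668.0, 246.0] [667.0, 263.0] side +y [231.0, 202.0] [243.0, 220.0]
48 topL [82.0, 269.0] [83.0, 286.0] topR [668.0, 226.0] [668.0, 244.0] side +y [218.0, 182.0] [230.0, 200.0]
51 topL [80.0, 248.0] [82.0, 266.0] topR [669.0, 206.0] [668.0, 224.0] side +y [203.0, 163.0] [216.0, 180.0]
```

View pics/t7z.png

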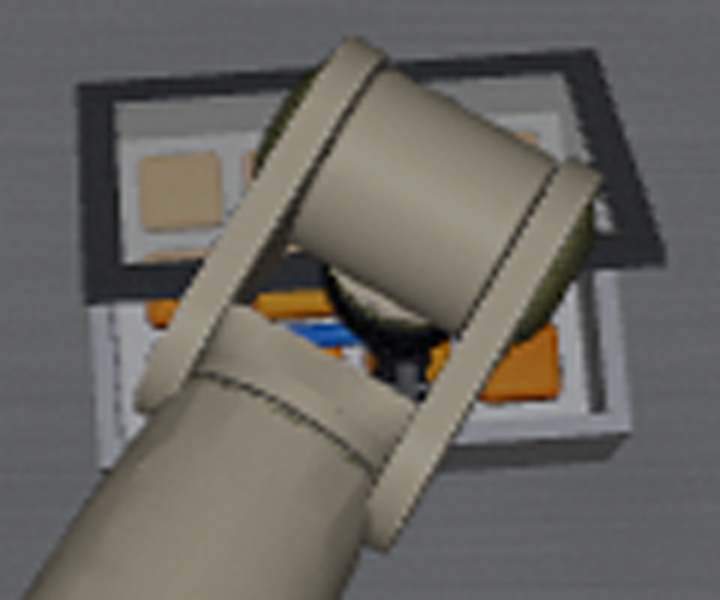

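View pics/s7z.png

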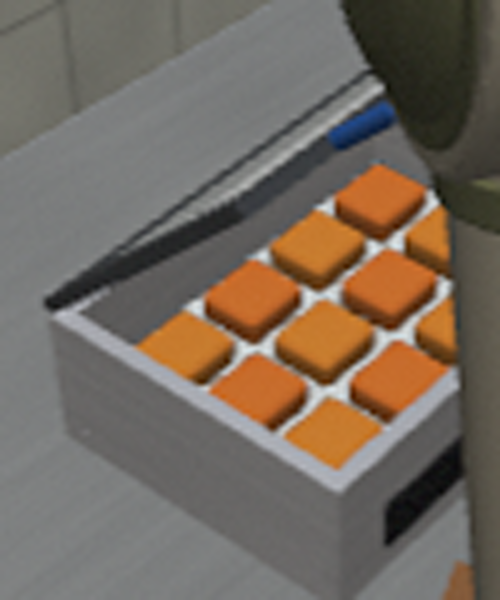

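The lid's front corners are at (85,302) and (666,265) in the top crop. The model predicts (85,305) and (667,263) at 45°, so the lid is at about 45°. I'll ease the radial load outward, recheck, and hand in.

```bash
python3 - <<'E'
from h import *
from bench import env,kinematics,monitor,eyes,job
import cv2
n=np.array([np.cos(CY),np.sin(CY)])
def p(t): s=monitor.sense(); print(t,round(s['clock'],2),s['position'].round(4),s['contact_force'].round(2),round(s['finger_gap'],3)); return s
th=np.pi/4; r=.0016
env.movel([*(BAR+(.27*(1-np.cos(th))-r)*n),.0928+.27*np.sin(th)+r],velocity=.02); env.hold(.8); p('eased')
for k in('side','top'):
    f=eyes.grab_frame(k)['frame'][:,:,::-1]; cv2.imwrite(f'pics/{k}8.png',f)
t=cv2.imread('pics/top8.png')[140:240,290:410]; cv2.imwrite('pics/t8z.png',cv2.resize(t,None,fx=6,fy=6,interpolation=cv2.INTER_CUBIC))
t=cv2.imread('pics/side8.png')[220:340,180:340]; cv2.imwrite('pics/s8z.png',cv2.resize(t,None,fx=5,fy=5,interpolation=cv2.INTER_CUBIC))
E
```

```text
eased 28.18 [ 0.5246 -0.179   0.2853] [-4.11 -7.77  1.19] 0.104
```

View pics/t8z.png

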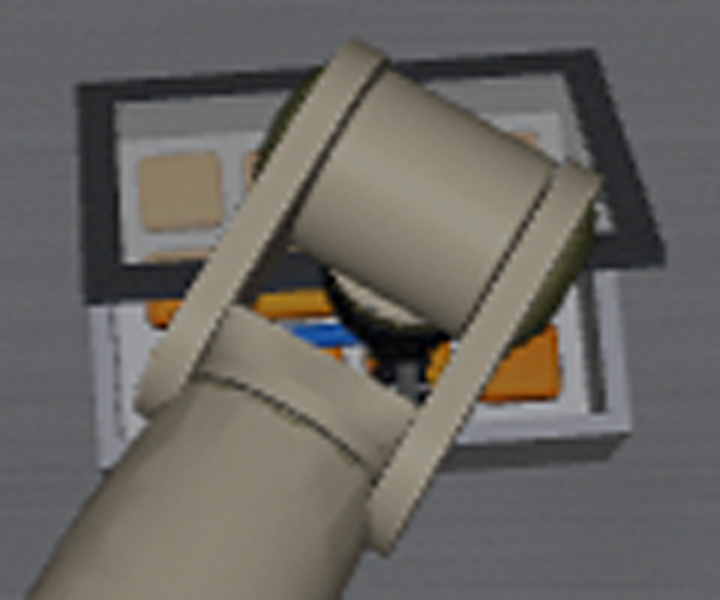

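View pics/s8z.png

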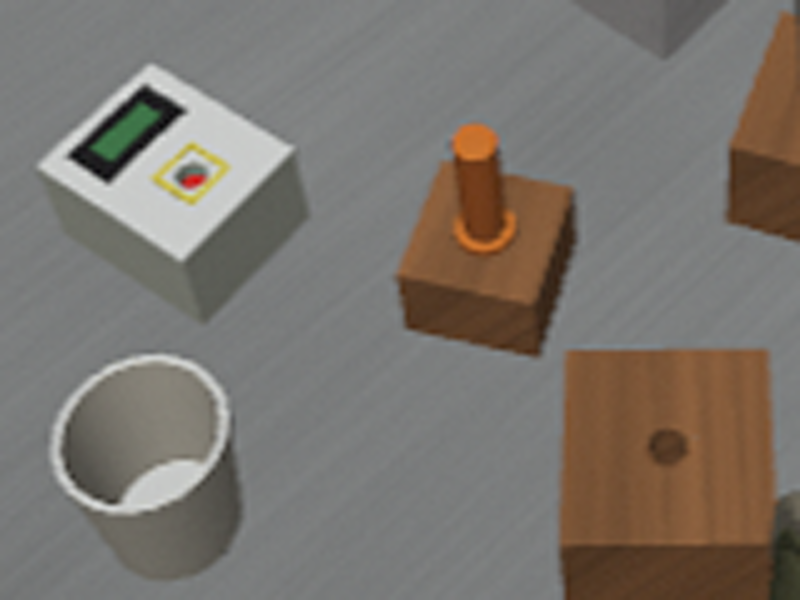

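The lid's corners are unchanged and the load has dropped. The pin, at (475,140), and the mug look the same as in the first picture. Handing in.

```bash
python3 - <<'E'
from bench import job,monitor
print(job.hand_in()); print(monitor.sense()['clock'])
E
```

```text
the job is handed in; nothing more can be done
None
the job is handed in; nothing more can be done
```

I did the whole job and handed it in at about 28 s of the 61 s allowed. The simulator gave no verdict, so what follows rests on my own checks.

- **Button:** I pressed it with the pin's steel tip until it bottomed, about 4 mm down, and held it at about 11 N for 0.5 s. The force rose as the button's spring should. After I lifted the pin away, the button looked the same as at the start.
- **Pin:** It is back upright in the smallest stand and let go. In the side view it sits within 1 pixel of where it began.
- **Lid:** I raised it by the blue bar and the gripper was still holding it at hand-in. The lid's corners in the top view and the arm's height both give about 45° (within 1°). The lid did not move after I eased the side load.
- **Mug, bottle and can:** The mug, bottle and can were where they began in the pictures taken with the lid up. The last close-up covered only the mug.

**Not exactly as planned:**
- The arm hid the bar during the grasp, so I relied on the fitted position and the force readings.
- Closing the fingers off-centre on the bar put a side load of about 40 N on the wrist until I recentred.
- During the lift, about 22 N built up towards the hinge, which suggests my hinge position was a few mm off. I eased that to about 4 N, and about 8 N sideways remained at hand-in.

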